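Sort the mould clips by feel and close the chocolate mould

ROBOT

A 6-joint arm with a two-finger parallel gripper is mounted at the origin on the work surface; the furniture and walls round the work are solid. World frame = base frame: x ahead of the robot, y to its left, z up, the work surface at z = 0. Lengths are in m, angles in rad, forces in N, time in s.
With the tool pointing down it reaches from about 0.275 to 0.825 m from the base axis. Payload 4.9 kg.
Tool frame: the origin (TCP) lies midway between the tips of the shut fingers; the grasp point (between the pads) lies 19 mm behind it (bot.grip_depth is the distance from the TCP to the grasp point, in m); z points along the fingers, y is the line along which they close (so a half turn about z gives the same grasp; the last joint's range is limited). The gripper opens to 85 mm and grips with 20 to 120 N. Pads are 22 mm wide; open, the fingers measure 114 mm over their backs; the gripper's body (76 mm by 85 mm) begins 54 mm behind the grasp point. The pads swing forward as they close: fully open they stand 13 mm farther back than shut.
Start: joints at [-1.44, 0.326, -0.193, 1.052, 0, 1.437], TCP at [0.144, -0.531, 0.231] pointing down, gripper open.
Joint ranges: [-2.65, 2.65], [-0.97, 1.79], [-1.3, 1.35], [-1.93, 2.1], [-1.47, 1.37], [-3.14, 3.14]. Speed limits (rad/s): [2.57, 2.57, 3.14, 3.14, 3.14, 3.14].

INTERFACE

Orientations are given as a unit quaternion [w, x, y, z].
In Python, from cell import bot gives the robot as it stands. Calls block until the motion is done:
- bot.move_pose(position, orientation): joint-space move of the TCP to a pose.
- bot.move_linear(position, speed=0.15, rotation=None, until_force=None): straight line of the TCP; rotation=None keeps the orientation; speed is the mean speed in m/s. With until_force (N) it stops when the force on the tool has changed by that much, and returns True; else False.
- bot.goto_joints(angles): joint-space move.
- bot.set_gripper(opening, grasp_force=None): opening from 0.0 (shut) to 1.0 (fully open); grasp_force is the grip in N (None keeps the last); returns when the fingers have stopped.
- bot.wait(seconds).
- bot.solve_ik(position, orientation): joint angles nearest the present ones, or None.
- bot.camera(name): name is "scene" or "top" or "wrist"; returns the picture (384x512x3 uint8, red, green, blue); there is no depth.
- bot.calibration(name): a dict with "mtx" (3x3 intrinsics, pixels), "extrinsics" (4x4, takes a point from world to camera coordinates); the wrist camera has in their place "hand_eye" (4x4, takes a point from camera to tool coordinates, whose origin is the TCP and whose axes are the flange's). Camera axes: x right, y down, z forward; pixel columns grow to the right and rows downward; lengths in m; the calibration is good to about 2 mm. The wrist camera is an equidistant fisheye: a pixel r from the principal point sees the ray r / f radians off the axis. A picture is of the moment at which its call begins: read the wrist's pose just before it. calibration takes no time and is no camera call.
A pose or a line that the arm cannot do raises bot.PlanningError and nothing moves.
- bot.close_job(): hands the job in; it is judged then, once.
Trained networks look in the newest picture that a camera, given by its name, has taken for a name from the list of things; names that differ only in an ending like _2 or _b are one class to them, and where a whole thing is asked for, a point or a joint stands for the part that bears it (a point fixed in the world has none). Each returns a list of dicts, best first, with "confidence" (0 to 1); they miss things now and then, are a little off and sometimes report something else, mostly with a low value. They report only what shows in the picture. A call takes as long as a camera call.
- bot.search_frame(camera, thing): "bbox" ([left, top, width, height] in pixels, round what is visible of it).
Readings, each from a call of its own:
- bot.read_clock(): time.
- bot.read_joint_positions(): joint angles.
- bot.read_joint_vel(): joint speeds.
- bot.read_joint_efforts(): joint torques, N m.
- bot.read_position(): TCP position.
- bot.read_tool_rot(): TCP orientation.
- bot.read_ft_force(): force on the tool from outside, world axes, zero at the start.
- bot.read_moment(): the same for the moment, N m.
- bot.read_gripper_width(): opening from 0.0 (shut) to 1.0 (fully open).
- bot.read_finger_force(): force on a finger pad.
Only numpy, scipy, OpenCV 4.12 (cv2) and the standard library are available. Lean on these libraries where they do the work, as an engineer would, in place of code of your own. Each camera call takes 0.05 s, during which the arm holds its last target. There are 200 camera calls.

TASK

The spring clips of the chocolate-ball mould were left on the top edge of its back half. Squeeze each clip to feel its spring: drop the tired ones, which give way easily, into the blue bowl, and park the sound ones meanwhile (the rim of the steel pan will hold them). Then slide the loose front half home on the stand, between the guides and flush against the back half, and clamp every sound clip, handles up, over the top edges of both halves together; do not topple the front half and leave the other things where they are.

Things in the scene. Friction and masses are not known exactly. Their poses are not given: they have to be found in the camera images.
- mould_stand: fixed stand with the back half of a two-part mould for two chocolate balls: steel base plate 6 mm thick, on it an upright clear plate 220 mm wide (y), 110 high, 5 thick (x = 0 to +5 mm), its ball shells and foot at +x. Origin at worktop level under the middle of the joint face (x = 0); the front half comes from -x. The base plate reaches 70 mm to -x and 130 mm to each side
- seat (a point): on top of the stand's base plate, 6 mm above the worktop, on the joint face in the middle: where the front half's origin belongs, axes alike. Steel guide ears 20 mm high stand on the base plate at y = +-113.5 mm (3.5 mm play each side), reaching 25 mm to -x, and from there flare outwards by 8 mm up to 45 mm in front
- back_edge (a point): middle of the top edge of the back half, 116 mm above the worktop, halfway through its 5 mm thickness; axes as the stand's, y along the edge
- mould_front: loose front half of the mould, clear plastic, about 0.26 kg, standing on its own 52 mm deep foot: upright plate 220 mm wide (y), 110 high, 5 thick (x = -5 to 0 mm), ball shells and foot at -x. Origin at the bottom edge of its flat joint face, in the middle; z up, +x out of the joint face (towards the back half when closed)
- front_tab (a point): middle of the grip tab's upper end, 136 mm above the underside of the front half; the tab is 10 mm thick (x), 36 mm wide (y) and rises 26 mm above the plate's top edge; pinch it from above across its thickness. Pushed along by the tab with its foot dragging, the half tips a little and the foot lags behind. Axes as the front half's
- pan: fixed open steel pan, 105 (x) x 180 (y) x 75 mm high, walls 5 mm thick; origin under its middle
- pan_rim (a point): middle of the top edge of the pan's long wall on the robot's side, 5 mm thick and 180 mm long along y, 75 mm above the worktop; axes as the pan's
- bowl: blue bowl for the rejects, loose, 136 mm across its rim, 52 mm high; origin under its middle
- clip_1: spring clip, red grips, black jaw noses, 22 mm wide, handles up, clamped over the back half's top edge. The 4 or 5 clips present look alike; what clip_1 to clip_5 say holds for all. Origin on the pivot, midway between its levers and 8 mm above the edge at the start; z to the handles, x the line along which handles and jaws move
- clip_2: spring clip like clip_1. Jaw tips 29 mm below the pivot; the pivot barrel rests on an edge when the pivot is 5 mm above it. Round handle ends 34 mm above the pivot, 50 mm apart over their backs, on one 5 mm wall; 57 mm apart with jaws shut, 43 mm on both mould halves (10 mm)
- clip_3: spring clip like clip_1. The handle ends rise as they are squeezed, so fingers that do not rise along push the clip down on its edge and feel more force. Right up to the stop the handle ends are 22 mm apart over their backs and 39 mm above the pivot, and its jaw noses 22 mm apart; with the handles 32 mm apart the jaws are 17 mm apart
- clip_4: spring clip like clip_1. Which clips are tired cannot be seen on the wall and has nothing to do with their names: with the handles squeezed to 44, 32 and 24 mm over their backs a sound clip pushes back with 14, 18 and 21 N on each finger (24 N right up), a tired one with 1.5, 3.7 and 5 N
- clip_5: spring clip like clip_1. A clip weighs 38 g. On both mould halves a sound clip bites with about 22 N, a tired one with 3 N. One dropped loose lies on its side, 22 mm high, and is hard to set upright again
- clip_1_lever (a joint): angle between the levers of clip_1, rad: 0 on a 5 mm wall, about 0.2 on both mould halves, 0.75 squeezed right up; free of any wall a sound clip snaps shut to -0.22, a tired one stays a little open at -0.08
- clip_2_lever (a joint): angle between the levers of clip_2, rad: 0 on a 5 mm wall, about 0.2 on both mould halves, 0.75 squeezed right up; free of any wall a sound clip snaps shut to -0.22, a tired one stays a little open at -0.08
- clip_3_lever (a joint): angle between the levers of clip_3, rad: 0 on a 5 mm wall, about 0.2 on both mould halves, 0.75 squeezed right up; free of any wall a sound clip snaps shut to -0.22, a tired one stays a little open at -0.08
- clip_4_lever (a joint): angle between the levers of clip_4, rad: 0 on a 5 mm wall, about 0.2 on both mould halves, 0.75 squeezed right up; free of any wall a sound clip snaps shut to -0.22, a tired one stays a little open at -0.08
- clip_5_lever (a joint): angle between the levers of clip_5, rad: 0 on a 5 mm wall, about 0.2 on both mould halves, 0.75 squeezed right up; free of any wall a sound clip snaps shut to -0.22, a tired one stays a little open at -0.08
- water_glass: empty water glass, 80 mm across, 91 mm high, a bystander; origin under its middle
- spice_a: spice jar with red cap, 45 mm across, 106 mm high, a bystander; origin under its middle
- mug: white mug, 98 mm high, a bystander; origin under its middle

How it is judged:
On the way:
1. the front half stands home on the stand, flush against the back half (x of mould_front in the frame of mould_stand between -0.004 and 0.003 m and y of mould_front in the frame of mould_stand between -0.0055 and 0.0055 m and z of mould_front in the frame of mould_stand between 0.003 and 0.01 m and angle between the x axis of mould_front and the x axis of mould_stand, either way round below 0.05 rad and angle between mould_front's own z axis and vertical below 0.06 rad), for 0.3 s.
At the end, for the whole second after the job is handed in: The front half stands on the stand's base plate, its joint face within 4 mm of the back half's and its edges in line within 5 mm; every sound clip is clamped, handles up, on both halves at once along the top edge, pressing on each; every tired clip lies in the bowl; all is at rest and let go (all of step 1 and ((contact force between clip_1 and mould_front above 9 N and contact force between clip_1 and mould_stand above 9 N and y of clip_1 in the frame of mould_stand between -0.11 and 0.11 m and z of clip_1 in the frame of mould_stand between 0.112 and 0.142 m and angle between clip_1's own z axis and vertical below 0.5 rad) or (horizontal distance between clip_1 and bowl below 0.065 m and height (world z) of clip_1 below 0.1 m and value of joint clip_1_lever above -0.18 rad)) and linear speed of each of clip_1, clip_2, clip_3, clip_4, clip_5 below 0.03 m/s and ((contact force between clip_2 and mould_front above 9 N and contact force between clip_2 and mould_stand above 9 N and y of clip_2 in the frame of mould_stand between -0.11 and 0.11 m and z of clip_2 in the frame of mould_stand between 0.112 and 0.142 m and angle between clip_2's own z axis and vertical below 0.5 rad) or (horizontal distance between clip_2 and bowl below 0.065 m and height (world z) of clip_2 below 0.1 m and value of joint clip_2_lever above -0.18 rad)) and ((contact force between clip_3 and mould_front above 9 N and contact force between clip_3 and mould_stand above 9 N and y of clip_3 in the frame of mould_stand between -0.11 and 0.11 m and z of clip_3 in the frame of mould_stand between 0.112 and 0.142 m and angle between clip_3's own z axis and vertical below 0.5 rad) or (horizontal distance between clip_3 and bowl below 0.065 m and height (world z) of clip_3 below 0.1 m and value of joint clip_3_lever above -0.18 rad)) and ((contact force between clip_4 and mould_front above 9 N and contact force between clip_4 and mould_stand above 9 N and y of clip_4 in the frame of mould_stand between -0.11 and 0.11 m and z of clip_4 in the frame of mould_stand between 0.112 and 0.142 m and angle between clip_4's own z axis and vertical below 0.5 rad) or (horizontal distance between clip_4 and bowl below 0.065 m and height (world z) of clip_4 below 0.1 m and value of joint clip_4_lever above -0.18 rad)) and ((contact force between clip_5 and mould_front above 9 N and contact force between clip_5 and mould_stand above 9 N and y of clip_5 in the frame of mould_stand between -0.11 and 0.11 m and z of clip_5 in the frame of mould_stand between 0.112 and 0.142 m and angle between clip_5's own z axis and vertical below 0.5 rad) or (horizontal distance between clip_5 and bowl below 0.065 m and height (world z) of clip_5 below 0.1 m and value of joint clip_5_lever above -0.18 rad))); the robot touches nothing.
It fails at once if a bystander (water glass, spice jar, mug) is moved by more than 3 cm (distance of any of water_glass, spice_a, mug from where it was at the start of the episode above 0.03 m).
It fails at once if the front half topples (angle between mould_front's own z axis and vertical above 0.7 rad).
Of clip_1, clip_2, clip_3, clip_4, clip_5 only 4 to 5 are there at a start; the rules pass over those that are not, and their reading is None.
At some moment in a run one of bowl may be knocked a few centimetres aside while the robot is not near it.
It also fails if it takes over 210 s, if anything falls off the work surface, if the arm or the gripper's body presses on something with over 40 N, if the wrist force passes 120 N, or if a joint passes its speed limit or range.

## Working session

There is one attempt and no reset: what is moved stays moved. The work goes in short steps, each a Python script; the robot and the scene stay as the last script left them, time stands still between calls to the robot, and variables do not carry over. Pictures are saved under pics/ and viewed, at most 14 in all, crops included, and the job is handed in when it is done.

```bash
ls; mkdir -p pics
python3 - <<'E'
from cell import bot
import cv2,numpy as np
for c in ["scene","top"]:
    im=bot.camera(c); cv2.imwrite(f"pics/{c}0.png",cv2.cvtColor(im,cv2.COLOR_RGB2BGR))
    k=bot.calibration(c); print(c,np.round(k["mtx"],1).tolist(),np.round(k["extrinsics"],3).tolist())
    for t in ["mould_stand","mould_front","front_tab","pan","bowl","clip_1","water_glass","spice_a","mug"]:
        print(t,[(round(d["confidence"],2),np.round(d["bbox"]).astype(int).tolist()) for d in bot.search_frame(c,t)][:7])
k=bot.calibration("wrist");print({a:np.round(b,3).tolist() for a,b in k.items()})
print(bot.read_clock(),bot.read_tool_rot(),bot.grip_depth)
E
```

```text
pics
scene [[386.6, 0.0, 252.2], [0.0, 386.6, 190.4], [0.0, 0.0, 1.0]] [[-0.665, -0.746, -0.016, 0.416], [-0.437, 0.407, -0.802, 0.31], [0.605, -0.527, -0.597, 0.766], [0.0, 0.0, 0.0, 1.0]]
mould_stand [(0.91, [196, 156, 90, 67]), (0.58, [235, 144, 14, 27]), (0.42, [108, 212, 95, 80])]
mould_front [(0.91, [136, 253, 109, 108])]
front_tab [(0.87, [138, 250, 106, 108])]
pan [(0.65, [110, 216, 94, 74]), (0.57, [232, 146, 18, 23])]
bowl [(0.7, [257, 138, 18, 21]), (0.65, [276, 204, 50, 42]), (0.46, [135, 250, 105, 111]), (0.3, [116, 215, 89, 76])]
clip_1 [(0.78, [218, 152, 18, 24]), (0.75, [206, 155, 17, 23]), (0.7, [258, 136, 15, 25]), (0.66, [246, 141, 15, 23]), (0.6, [115, 214, 89, 75]), (0.58, [236, 145, 13, 25]), (0.5, [199, 154, 89, 70])]
water_glass [(0.67, [325, 153, 26, 32]), (0.23, [208, 156, 16, 23])]
spice_a [(0.92, [136, 191, 24, 38]), (0.5, [233, 143, 17, 28]), (0.39, [138, 251, 104, 110])]
mug [(0.66, [351, 161, 22, 44])]
top [[453.8, 0.0, 249.9], [0.0, 453.8, 195.1], [0.0, 0.0, 1.0]] [[0.018, -1.0, 0.015, 0.031], [-0.998, -0.018, -0.057, 0.562], [0.058, -0.014, -0.998, 1.
[... 151 characters left out ...]
3, [297, 146, 8, 5]), (0.28, [227, 135, 83, 54])]
pan [(0.8, [113, 159, 77, 39])]
bowl [(0.58, [246, 216, 21, 47])]
clip_1 [(0.7, [280, 143, 13, 20]), (0.59, [244, 142, 12, 19]), (0.55, [265, 145, 8, 17]), (0.55, [233, 140, 10, 15]), (0.43, [295, 145, 8, 19])]
water_glass [(0.69, [340, 197, 34, 23])]
spice_a [(0.69, [162, 123, 24, 20]), (0.59, [293, 145, 11, 17]), (0.19, [97, 235, 85, 25])]
mug [(0.59, [336, 233, 21, 41])]
{'mtx': [[297.319, 0.0, 256.029], [0.0, 297.319, 190.521], [0.0, 0.0, 1.0]], 'hand_eye': [[0.0, -0.95, -0.312, 0.08], [1.0, -0.0, 0.0, -0.001], [-0.0, -0.312, 0.95, -0.143], [0.0, 0.0, 0.0, 1.0]]}
1.0 [-4.26074150e-05  9.91246666e-01  1.32022898e-01 -2.94425424e-06] 0.0187
```

Run:
```python
import cv2
a=cv2.imread("pics/scene0.png");cv2.imwrite("pics/s1.png",cv2.resize(a[120:370,90:400],None,fx=2.4,fy=2.4,interpolation=cv2.INTER_CUBIC))
a=cv2.imread("pics/top0.png");cv2.imwrite("pics/t1.png",cv2.resize(a[110:310,90:390],None,fx=2.6,fy=2.6,interpolation=cv2.INTER_CUBIC))
```

```text
(no output)
```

View pics/s1.png

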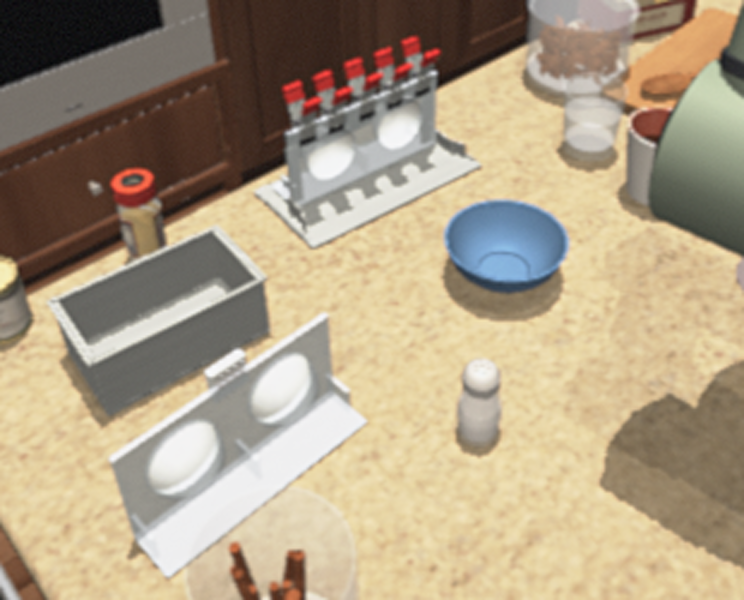

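View pics/t1.png

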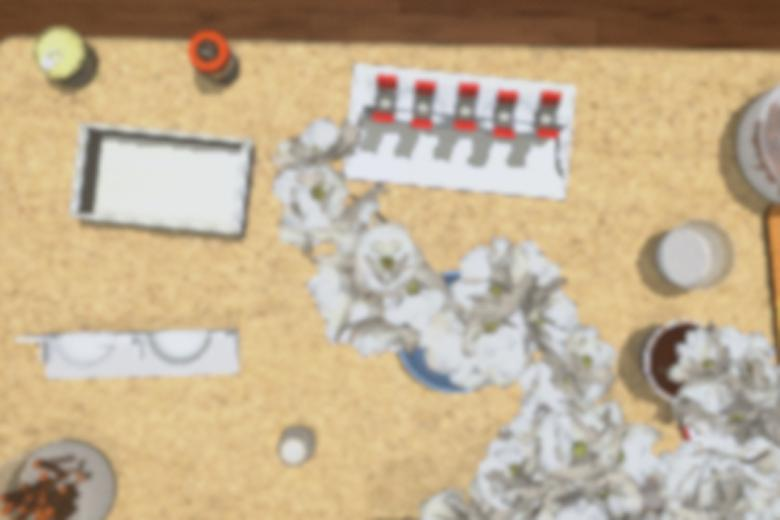

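```bash
cat > h.py <<'E'
from cell import bot
import cv2,numpy as np,json,os
from scipy.spatial.transform import Rotation as R
from scipy.optimize import least_squares
def quat(a): return [0,np.cos(a/2),np.sin(a/2),0]
W=bot.calibration("wrist")
def wpose():
    T=np.eye(4); q=np.array(bot.read_tool_rot()); T[:3,:3]=R.from_quat(q[[1,2,3,0]]).as_matrix(); T[:3,3]=bot.read_position()
    return T@np.array(W["hand_eye"])
def snap(name,cam="wrist"):
    T=wpose(); im=bot.camera(cam); cv2.imwrite(f"pics/{name}.png",cv2.cvtColor(im,cv2.COLOR_RGB2BGR)); np.save(f"pics/{name}.npy",T); return T,im
def proj(T,P):
    P=np.atleast_2d(P); p=(P-T[:3,3])@T[:3,:3]; rr=np.hypot(p[:,0],p[:,1]); th=np.arctan2(rr,p[:,2]); M=W["mtx"]
    return p[:,:2]/np.maximum(rr,1e-9)[:,None]*th[:,None]*M[0][0]+[M[0][2],M[1][2]]
def ray(T,uv):
    M=W["mtx"]; d=np.array(uv,float)-[M[0][2],M[1][2]]; r=np.hypot(*d); th=r/M[0][0]
    return T[:3,:3]@np.array([*(d/max(r,1e-9)*np.sin(th)),np.cos(th)])
def onplane(T,uv,z):
    d=ray(T,uv); return T[:3,3]+d*(z-T[2,3])/d[2]
def tri(obs):  # [(T,uv),...]
    A=np.zeros((3,3)); b=np.zeros(3); L=[]
    for T,uv in obs:
        d=ray(T,uv); Q=np.eye(3)-np.outer(d,d); A+=Q; b+=Q@T[:3,3]; L.append((d,T[:3,3]))
    x=np.linalg.solve(A,b); return x,max(np.linalg.norm((np.eye(3)-np.outer(d,d))@(x-c)) for d,c in L)
def fixcam(name,P):
    k=bot.calibration(name); E=np.array(k["extrinsics"]); p=np.atleast_2d(P)@E[:3,:3].T+E[:3,3]; q=p@np.array(k["mtx"]).T; return q[:,:2]/q[:,2:]
E
python3 - <<'E'
from h import *
for n,p in [("wa",(0.56,-0.08,0.27)),("wb",(0.56,0.07,0.27)),("wc",(0.48,0.25,0.27)),("wd",(0.48,0.37,0.27))]:
    q=bot.solve_ik(p,quat(0)); print(n,q is not None and np.round(q,2))
    bot.move_pose(p,quat(0)); snap(n)
    for t in ["mould_stand","mould_front","front_tab","pan","bowl","clip_1"]:
        print(t,[(round(d["confidence"],2),np.round(d["bbox"]).astype(int).tolist()) for d in bot.search_frame("wrist",t) if d["confidence"]>.5][:7])
print(bot.read_clock())
for n in ["wb","wc"]:
    cv2.imwrite(f"pics/{n}_v.png",cv2.resize(cv2.imread(f"pics/{n}.png"),None,fx=1.56,fy=1.56,interpolation=cv2.INTER_CUBIC))
E
```

```text
wa [-0.27  0.33 -0.08  1.16  0.    2.87]
mould_stand [(0.95, [91, 28, 212, 104])]
mould_front [(0.8, [0, 227, 83, 33])]
front_tab [(0.96, [0, 227, 78, 37]), (0.56, [206, 33, 29, 29])]
pan [(0.78, [0, 106, 64, 77])]
bowl [(0.7, [158, 202, 93, 86])]
clip_1 [(0.97, [154, 32, 42, 60]), (0.95, [75, 36, 46, 50]), (0.62, [253, 34, 31, 59]), (0.58, [112, 36, 44, 58])]
wb [-0.01  0.33 -0.09  1.15  0.    3.14]
mould_stand [(0.81, [217, 21, 211, 115]), (0.65, [356, 46, 47, 54])]
mould_front []
front_tab [(0.79, [12, 231, 138, 48])]
pan [(0.86, [18, 96, 129, 85])]
bowl [(0.81, [263, 201, 92, 85])]
clip_1 [(0.92, [356, 46, 47, 55]), (0.89, [319, 30, 44, 60]), (0.86, [390, 51, 52, 56]), (0.73, [277, 29, 32, 60]), (0.65, [232, 18, 32, 58])]
wc [ 0.34  0.29 -0.15  1.14  0.   -2.8 ]
mould_stand [(0.58, [347, 1, 164, 95])]
mould_front [(0.9, [86, 186, 180, 46])]
front_tab [(0.73, [84, 185, 180, 46])]
pan [(0.8, [115, 17, 164, 98])]
bowl [(0.89, [392, 147, 74, 90])]
clip_1 [(0.85, [482, 14, 30, 35]), (0.81, [397, 0, 47, 10]), (0.71, [456, 0, 50, 43]), (0.59, [429, 0, 49, 28])]
wd [ 0.53  0.41  0.03  1.19  0.   -2.61]
mould_stand [(0.77, [421, 0, 91, 102])]
mould_front [(0.95, [175, 183, 194, 52])]
front_tab [(0.94, [176, 180, 191, 56])]
pan [(0.78, [213, 7, 168, 110])]
bowl [(0.84, [457, 154, 55, 81])]
clip_1 [(0.86, [476, 0, 36, 35]), (0.67, [497, 24, 14, 20])]
10.675
```

View pics/wb_v.png

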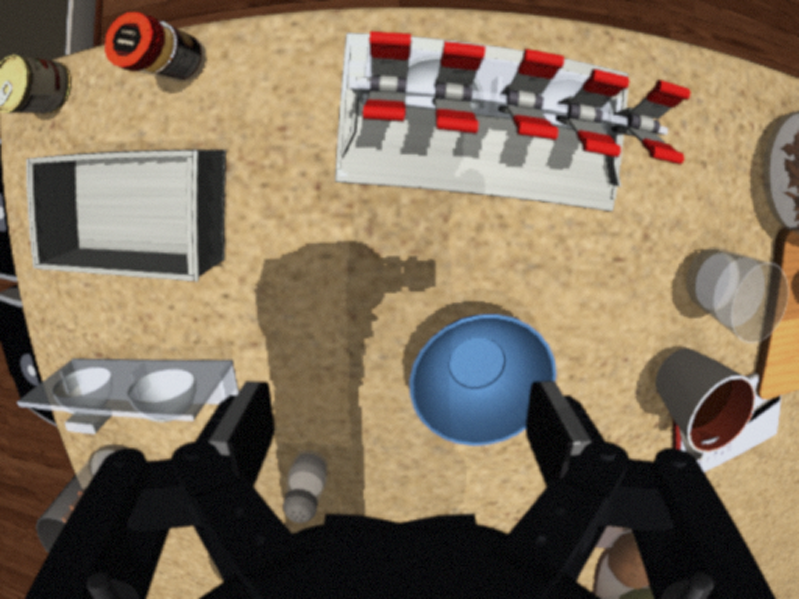

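View pics/wc_v.png

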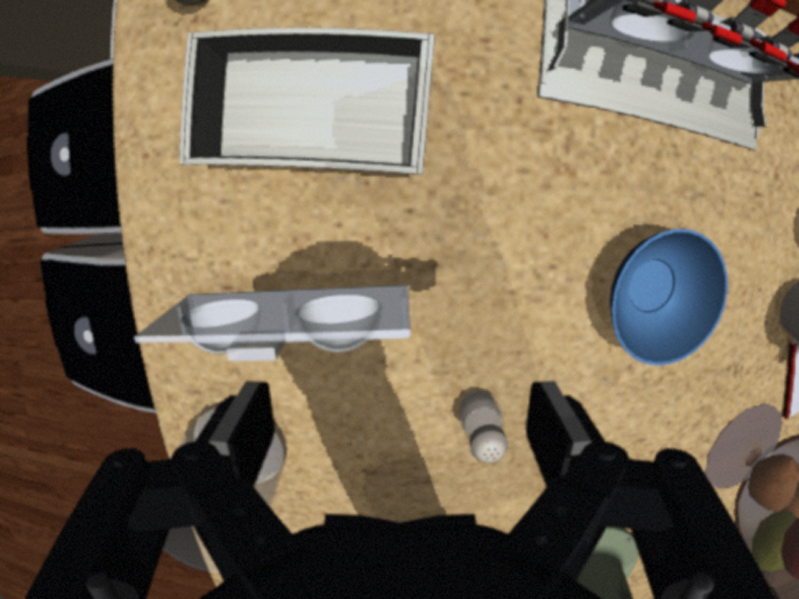

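Run:
```python
from h import *
B={}
for n in ["wa","wb"]:
    T=np.load(f"pics/{n}.npy"); hsv=cv2.cvtColor(cv2.imread(f"pics/{n}.png"),cv2.COLOR_BGR2HSV)
    m=(((hsv[...,0]<8)|(hsv[...,0]>172))&(hsv[...,1]>180)&(hsv[...,2]>110)).astype(np.uint8)
    m[130:]=0
    c,l,s,ce=cv2.connectedComponentsWithStats(m)
    o=[(ce[i],s[i]) for i in range(1,c) if s[i][4]>30]
    o.sort(key=lambda t:t[0][0])
    print(n,[(np.round(a,1).tolist(),s_[2:].tolist(),np.round(onplane(T,a,0.155),3)[:2].tolist()) for a,s_ in o]); B[n]=(T,o)
# stand corners in wb, wa refined
for n,g in [("wb",[(217,116),(393,133)]),("wa",None)]:
    T,_=B[n]; gr=cv2.cvtColor(cv2.imread(f"pics/{n}.png"),cv2.COLOR_BGR2GRAY)
    if g is None: g=[tuple(x) for x in proj(T,np.array(P))]; print("pred",np.round(g,1).tolist())
    c=cv2.cornerSubPix(gr,np.array(g,np.float32).reshape(-1,1,2),(4,4),(-1,-1),(3,30,.05)).reshape(-1,2)
    P=[onplane(T,u,.006) for u in c]; print(n,c.round(1).tolist(),np.round(P,4).tolist(),np.linalg.norm(P[0]-P[1]))
    d=P[0]-P[1]; yaw=np.arctan2(-d[0],d[1]); print("yaw",yaw, "origin",(P[0]+P[1])[:2]/2+0.07*np.array([np.cos(yaw),np.sin(yaw)]))
```

```text
wa [([2.8, 48.4], [8, 28, 132], [0.723, 0.203]), ([86.4, 83.1], [26, 12, 194], [0.663, 0.081]), ([86.7, 41.7], [20, 9, 130], [0.704, 0.08]), ([122.8, 41.0], [23, 8, 152], [0.698, 0.041]), ([123.1, 83.9], [27, 13, 248], [0.658, 0.041]), ([169.1, 80.7], [28, 12, 275], [0.656, -0.004]), ([171.5, 36.0], [24, 7, 166], [0.697, -0.007]), ([215.4, 85.7], [27, 14, 311], [0.65, -0.045]), ([217.6, 41.0], [26, 8, 180], [0.689, -0.047]), ([267.1, 85.0], [25, 13, 287], [0.65, -0.09]), ([271.2, 40.1], [25, 9, 177], [0.69, -0.093])]
wb [([82.4, 24.1], [31, 36, 559], [0.723, 0.238]), ([245.9, 70.3], [26, 13, 287], [0.663, 0.08]), ([249.8, 24.4], [25, 10, 187], [0.704, 0.077]), ([292.4, 77.1], [26, 14, 293], [0.657, 0.04]), ([297.2, 31.9], [25, 10, 175], [0.698, 0.036]), ([343.5, 81.4], [26, 15, 254], [0.656, -0.005]), ([348.3, 37.0], [24, 11, 174], [0.697, -0.009]), ([384.8, 91.9], [25, 16, 240], [0.65, -0.046]), ([391.2, 50.4], [22, 11, 144], [0.69, -0.051]), ([426.4, 97.3], [24, 15, 183], [0.649, -0.092]), ([431.8, 57.3], [19, 11, 128], [0.69, -0.097])]
wb [[215.8000030517578, 115.4000015258789], [391.1000061035156, 134.39999389648438]] [[0.6145, 0.1262, 0.006], [0.5937, -0.1277, 0.006]] 0.2547194310431982
yaw -0.08194200770589548 origin [ 0.67384692 -0.00651093]
pred [[115.5, 120.7], [290.6, 130.2]]
wa [[115.0, 120.5], [291.29998779296875, 130.39999389648438]] [[0.6149, 0.1269, 0.006], [0.5933, -0.1287, 0.006]] 0.256481054993754
yaw -0.08417508904845442 origin [ 0.67383781 -0.00677937]
```

```bash
cat >> h.py <<'E'
YAW=-0.083; SO=np.array([0.6738,-0.0068])
EX=np.array([np.cos(YAW),np.sin(YAW)]); EY=np.array([-EX[1],EX[0]])
def swing(w):
    s=-.0998+.739*w; return .0575*(.995-np.sqrt(1-s*s))
def hz(width): # handle contact height above pivot
    return .032+.005*(.050-width)/.028
def tcpz(pivot,width): return pivot+hz(width)-.0187-swing(width/.085)
def pos(): return np.array(bot.read_position())
def up(z,speed=.15): p=pos(); bot.move_linear([p[0],p[1],z],speed)
def squeeze(pivot,widths,force=60):
    """close in steps, rising along; returns list of (cmd,width read,finger force,fxyz)"""
    out=[]
    for wd in widths:
        bot.set_gripper(wd/.085,force); p=pos(); bot.move_linear([p[0],p[1],tcpz(pivot,wd)],.05)
        bot.wait(.15)
        out.append((wd,round(bot.read_gripper_width()*.085,4),np.round(bot.read_finger_force(),1),np.round(bot.read_ft_force(),1).tolist()))
    return out
def save(**k):
    d=load(); d.update(k); json.dump(d,open("state.json","w"))
def load(): return json.load(open("state.json")) if os.path.exists("state.json") else {}
E
python3 - <<'E'
from h import *
xy=SO+.0025*EX; y=0.0795; xy=xy+EY*((y-xy[1])/EY[1]); print(xy)
for a in (YAW+np.pi/2,YAW-np.pi/2):
    q=bot.solve_ik([*xy,.24],quat(a)); print(a,None if q is None else np.round(q,2))
E
```

```text
[0.68348803 0.0795    ]
1.4877963267948966 [0.01 0.59 0.25 1.23 0.   1.66]
-1.6537963267948965 [ 0.01  0.59  0.25  1.23  0.   -1.48]
```

Run:
```python
from h import *
A=YAW-np.pi/2
xy=SO+.0025*EX; xy=xy+EY*((.0795-xy[1])/EY[1])
bot.set_gripper(1.0,60)
bot.move_pose([*xy,.26],quat(A)); snap("g1")
bot.move_linear([*xy,tcpz(.124,.050)],.08)
print(bot.read_ft_force(),bot.read_clock(),pos())
for r in squeeze(.124,[.050,.047,.044,.038]): print(r)
```

```text
[ 0.78940691 -0.4989632  -0.01478684] 14.0 [0.68388211 0.07949414 0.13488935]
(0.05, 0.05, np.float64(0.2), [-0.1, 0.0, -0.0])
(0.047, 0.0471, np.float64(13.6), [0.1, 0.1, -0.2])
(0.044, 0.0444, np.float64(14.5), [-0.1, -0.3, -0.5])
(0.038, 0.0382, np.float64(16.4), [0.2, -0.3, -1.0])
```

Run:
```python
from h import *
c0=np.array([[181,165],[423,173],[434,35],[188,33]])/1.5625
P=None
for n in ["wc","wd"]:
    T=np.load(f"pics/{n}.npy"); gr=cv2.cvtColor(cv2.imread(f"pics/{n}.png"),cv2.COLOR_BGR2GRAY)
    g=c0 if P is None else proj(T,P)
    c=cv2.cornerSubPix(gr,np.array(g,np.float32).reshape(-1,1,2),(3,3),(-1,-1),(3,30,.05)).reshape(-1,2)
    P=np.array([onplane(T,u,.075) for u in c]); print(n,np.round(g,1).tolist(),np.round(c,1).tolist());print(P.round(4)[:,:2].tolist(),[np.linalg.norm(P[i]-P[(i+1)%4]).round(4) for i in range(4)])
    d=P[0]-P[1]; print("yaw",np.arctan2(-d[0],d[1]),"nearmid",(P[0]+P[1])/2); d=P[3]-P[2]; print("yaw",np.arctan2(-d[0],d[1]))
    globals()[n]=c,T
for i in range(4): print(tri([(wc[1],wc[0][i]),(wd[1],wd[0][i])]))
```

```text
wc [[115.8, 105.6], [270.7, 110.7], [277.8, 22.4], [120.3, 21.1]] [[116.30000305175781, 104.0999984741211], [270.70001220703125, 110.69999694824219], [276.79998779296875, 21.5], [120.30000305175781, 21.100000381469727]]
[[0.5591, 0.4196], [0.5438, 0.2342], [0.6475, 0.2276], [0.6621, 0.4129]] [np.float64(0.186), np.float64(0.1039), np.float64(0.1858), np.float64(0.1033)]
yaw -0.08240631960239128 nearmid [0.55144304 0.3268969  0.075     ]
yaw -0.07903391743432112
wd [[213.3, 97.4], [371.9, 114.5], [378.6, 30.0], [219.2, 9.5]] [[214.3000030517578, 98.30000305175781], [370.70001220703125, 114.5999984741211], [378.70001220703125, 29.799999237060547], [220.39999389648438, 9.5]]
[[0.558, 0.4184], [0.5435, 0.2358], [0.6477, 0.2274], [0.6621, 0.4115]] [np.float64(0.1833), np.float64(0.1046), np.float64(0.1847), np.float64(0.1043)]
yaw -0.07927832777921373 nearmid [0.55075514 0.32711156 0.075     ]
yaw -0.07774208194535209
(array([0.55856963, 0.41801494, 0.07811696]), np.float64(0.0005391962586550385))
(array([0.54342923, 0.23401453, 0.07062197]), np.float64(0.00014492156733175772))
(array([0.64750228, 0.22761552, 0.07539747]), np.float64(0.00013643153876177704))
(array([0.66102392, 0.41112388, 0.07861427]), np.float64(2.51627752643932e-05))
```

```bash
cat >> h.py <<'E'
A=YAW-np.pi/2
PR=np.array([0.5535,0.3267])
def slot(i): return PR+EY*[.06,.02,-.02,-.06][i]
def release(pivot,end=.050,start=.024):
    for wd in np.arange(start+.004,end+.001,.005):
        bot.set_gripper(wd/.085); p=pos(); bot.move_linear([p[0],p[1],tcpz(pivot,wd)],.05)
    bot.set_gripper(1.0)
def approach(xy,pivot,z=.21):
    bot.set_gripper(1.0,60); p=pos()
    if p[2]<z-.002: up(z)
    bot.move_pose([*xy,z],quat(A)) ; bot.move_linear([*xy,tcpz(pivot,.05)],.12)
def place(xy,pivot,z=.21,end=.05):
    up(z,.12); bot.move_linear([*xy,z],.2); bot.move_linear([*xy,tcpz(pivot,.022)],.1)
    f=np.round(bot.read_ft_force(),1).tolist(); release(pivot,end); return f
E
python3 - <<'E'
from h import *
for r in squeeze(.124,[.032,.027,.021]): print(r)
up(.21,.12); print(bot.read_finger_force(),bot.read_gripper_width()*.085,bot.read_ft_force())
print(place(slot(0),.082)); up(.21)
T,im=snap("p1"); print(bot.read_clock())
print([(round(d["confidence"],2),np.round(d["bbox"]).astype(int).tolist()) for d in bot.search_frame("wrist","clip_1")][:7])
E
```

```text
(0.032, 0.0322, np.float64(18.1), [1.1, 0.3, 0.2])
(0.027, 0.0274, np.float64(19.6), [-0.2, 0.6, -0.9])
(0.021, 0.0215, np.float64(21.3), [0.4, -0.3, 0.5])
21.283721029758453 0.021239923616117814 [-0.36959482 -0.59306694 -0.94840032]
[0.4, -0.9, -1.0]
26.45
[(0.59, [227, 163, 58, 41])]
```

View pics/p1.png

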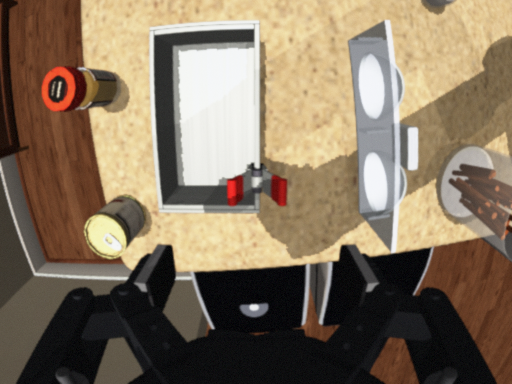

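```bash
cat >> h.py <<'E'
def edge(y): xy=SO+.0025*EX; return xy+EY*((y-xy[1])/EY[1])
def find_bowl(cam="wrist"):
    T=wpose(); bot.camera(cam); d=bot.search_frame(cam,"bowl")
    out=[]
    for k in d:
        b=k["bbox"]; e=[onplane(T,u,.052) for u in ((b[0],b[1]+b[3]/2),(b[0]+b[2],b[1]+b[3]/2),(b[0]+b[2]/2,b[1]),(b[0]+b[2]/2,b[1]+b[3]))]
        out.append((round(k["confidence"],2),np.round((e[0]+e[1]+e[2]+e[3])[:2]/4,4),round(np.linalg.norm(e[0]-e[1]),3),round(np.linalg.norm(e[2]-e[3]),3)))
    return out
E
python3 - <<'E'
from h import *
for n,b in [("wa",[158,202,93,86]),("wb",[263,201,92,85])]:
    T=np.load(f"pics/{n}.npy"); e=[onplane(T,u,.052) for u in ((b[0],b[1]+b[3]/2),(b[0]+b[2],b[1]+b[3]/2),(b[0]+b[2]/2,b[1]),(b[0]+b[2]/2,b[1]+b[3]))]
    print(np.round(sum(e)/4,3),np.linalg.norm(e[0]-e[1]),np.linalg.norm(e[2]-e[3]))
s=1
for y in [.0395,-.006,-.047,-.093]:
    approach(edge(y),.124)
    r=squeeze(.124,[.047,.044,.032]); print(y,r,bot.read_clock())
    if r[1][2]<8 or r[2][2]<10: print("TIRED"); break
    print(squeeze(.124,[.026,.021])[-1]); place(slot(s),.082); s+=1; up(.21)
save(s=s,y=y)
E
```

```text
[ 0.438 -0.007  0.052] 0.13370591680223642 0.13974711417252547
[ 0.441 -0.004  0.052] 0.13224755189039314 0.13744843669493978
0.0395 [(0.047, 0.047, np.float64(14.1), [-1.5, -1.3, 5.2]), (0.044, 0.0443, np.float64(17.1), [-1.9, -0.3, 7.4]), (0.032, 0.032, np.float64(18.4), [0.8, -0.4, 3.9])] 31.0333
(0.021, 0.0214, np.float64(21.0), [0.3, 0.1, -1.3])
-0.006 [(0.047, 0.0475, np.float64(13.4), [1.2, -0.7, 0.3]), (0.044, 0.0444, np.float64(14.5), [-0.6, 0.6, -0.3]), (0.032, 0.0324, np.float64(18.1), [0.2, -0.0, -0.5])] 44.4167
(0.021, 0.0215, np.float64(21.3), [-0.8, -0.8, 0.0])
-0.047 [(0.047, 0.0469, np.float64(1.2), [0.5, -0.2, 0.2]), (0.044, 0.0443, np.float64(1.6), [0.7, -0.4, -0.5]), (0.032, 0.0321, np.float64(3.6), [-0.3, -0.8, -1.0])] 57.8
TIRED
```

```bash
cat >> h.py <<'E'
def drop(off=0.0,guess=(.44,-.005)):
    up(.21,.12); g=np.array(guess)
    bot.move_linear([g[0]+.12,g[1]-.02,.21],.2); B=find_bowl(); print("bowl",B)
    ok=[b for b in B if .11<b[2]<.16 and .11<b[3]<.16 and np.linalg.norm(b[1]-g)<.12]
    c=ok[0][1] if ok else None
    if c is None: print("no bowl"); return
    t=c+np.array([0,off]); bot.move_linear([*t,.21],.2); bot.move_linear([*t,.070],.12)
    print("ff",bot.read_finger_force(),bot.read_ft_force())
    bot.set_gripper(.72); bot.wait(.2); up(.21); bot.set_gripper(1.0)
E
python3 - <<'E'
from h import *
print(squeeze(.124,[.026,.021])[-1]); drop(-.015)
s=load()["s"]
approach(edge(-.093),.124)
r=squeeze(.124,[.047,.044,.032]); print(r,bot.read_clock())
if r[2][2]<10:
    print("TIRED",squeeze(.124,[.026,.021])[-1]); drop(.02)
else:
    print(squeeze(.124,[.026,.021])[-1]); place(slot(s),.082); s+=1; up(.21)
save(s=s); print(bot.read_clock())
T,im=snap("p2")
bot.move_pose([.40,.29,.27],quat(A)); snap("p3"); bot.move_pose([.5,.0,.27],quat(A)); snap("p4")
cv2.imwrite("pics/p34.png",np.vstack([cv2.imread("pics/p3.png")[:300],cv2.imread("pics/p4.png")[:300]]))
E
```

```text
(0.021, 0.0213, np.float64(9.1), [2.0, -0.2, 0.3])
bowl [(0.83, array([ 0.4373, -0.0348]), np.float64(0.137), np.float64(0.133)), (0.34, array([0.5582, 0.0729]), np.float64(0.074), np.float64(0.136))]
ff 9.135925322771072 [ 0.60277115 -0.02160593 -0.7054141 ]
[(0.047, 0.0474, np.float64(1.1), [0.2, -0.8, 0.2]), (0.044, 0.0442, np.float64(1.6), [-0.6, -0.3, -0.3]), (0.032, 0.0321, np.float64(3.7), [0.4, 0.1, -1.1])] 68.9
TIRED (0.021, 0.0213, np.float64(11.2), [0.2, 0.4, 0.4])
bowl [(0.6, array([ 0.4376, -0.0342]), np.float64(0.139), np.float64(0.135)), (0.19, array([ 0.6595, -0.0198]), np.float64(0.131), np.float64(0.245))]
ff 11.201122999191284 [-0.2949236  -0.21391583 -0.87927468]
75.9583
```

View pics/p34.png

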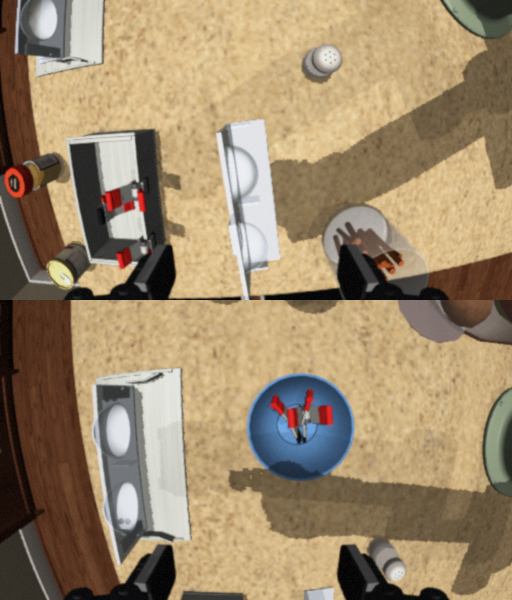

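Run:
```python
import cv2
cv2.imwrite("pics/z1.png",cv2.resize(cv2.imread("pics/p3.png")[120:290,60:260],None,fx=3,fy=3,interpolation=cv2.INTER_CUBIC))
```

```text
(no output)
```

View pics/z1.png

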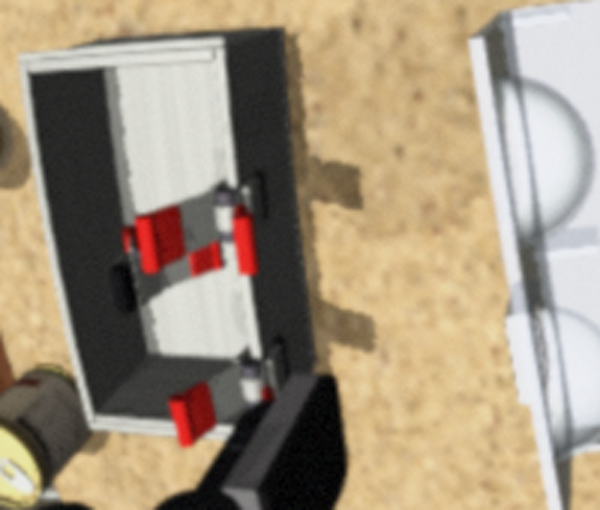

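Run:
```python
from h import *
T=np.load("pics/wc.npy")
for u,z in [((137,341),.11),((410,335),.11),((228,354),.136),((276,354),.136),((408,291),0),((188,296),0)]:
    print(u,onplane(T,np.array(u)/1.5625,z).round(4))
P=[onplane(T,np.array(u)/1.5625,.11) for u in ((137,341),(410,335))]; d=P[0]-P[1]; print(np.linalg.norm(d),np.arctan2(-d[0],d[1]))
t=[onplane(T,np.array(u)/1.5625,.136) for u in ((228,354),(276,354))]; c=(t[0]+t[1])/2; print(c)
a=np.load("pics/wd.npy"); print(proj(a,P),proj(a,t))
up(.28); bot.move_pose([c[0]+.03,c[1]-.04,.26],quat(A)); snap("f1")
bot.move_pose([c[0]-.05,c[1]+.0,.26],quat(A)); snap("f2"); print(bot.read_clock())
cv2.imwrite("pics/f12.png",np.vstack([cv2.imread(f"pics/{n}.png")[60:360] for n in("f1","f2")]))
```

```text
(137, 341) [0.4241 0.4618 0.11  ]
(410, 335) [0.4328 0.2438 0.11  ]
(228, 354) [0.4282 0.3698 0.136 ]
(276, 354) [0.4292 0.3345 0.136 ]
(408, 291) [0.431  0.2434 0.    ]
(188, 296) [0.4263 0.4641 0.    ]
0.21817606647052004 0.04002509555110099
[0.4287139  0.35214346 0.136     ]
[[176.76488252 220.55922692]
 [366.18116368 213.19700092]] [[257.54191406 228.05990597]
 [291.66315451 227.06536266]]
80.475
```

View pics/f12.png

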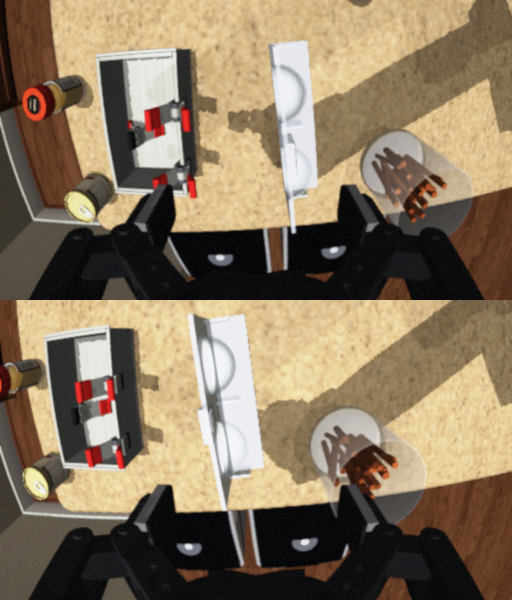

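Run:
```python
from h import *
c=np.array([.4285,.3527]); a=.03-np.pi/2
bot.move_pose([*c,.20],quat(a)); bot.move_linear([*c,.107],.1); print(bot.read_ft_force())
bot.set_gripper(0.0,80); bot.wait(.2); print(bot.read_gripper_width()*.085,bot.read_finger_force(),bot.read_ft_force(),pos())
bot.move_linear([*c,.12],.05); bot.wait(.2); print(bot.read_ft_force(),bot.read_gripper_width()*.085)
up(.23,.1)
bot.move_pose([.45,.12,.23],quat(A))
pre=SO-.055*EX; bot.move_linear([*pre,.23],.15); print(bot.read_clock(),bot.read_ft_force(),bot.read_moment(),pos())
snap("m1")
cv2.imwrite("pics/m1v.png",cv2.resize(cv2.imread("pics/m1.png"),None,fx=1.56,fy=1.56))
```

```text
[-0.14644072  0.61872289 -0.00374561]
0.008707821369559292 78.68247985839844 [-0.38930265 -0.09471032  4.27736472] [0.42866501 0.35278245 0.10721717]
[-0.23366286 -0.1172438  -3.0553515 ] 0.008944118179507755
87.175 [-0.29436555 -0.16454908 -2.43195878] [-0.01065375 -0.00630728 -0.05239769] [ 0.61853772 -0.00181282  0.23004011]
```

View pics/m1v.png

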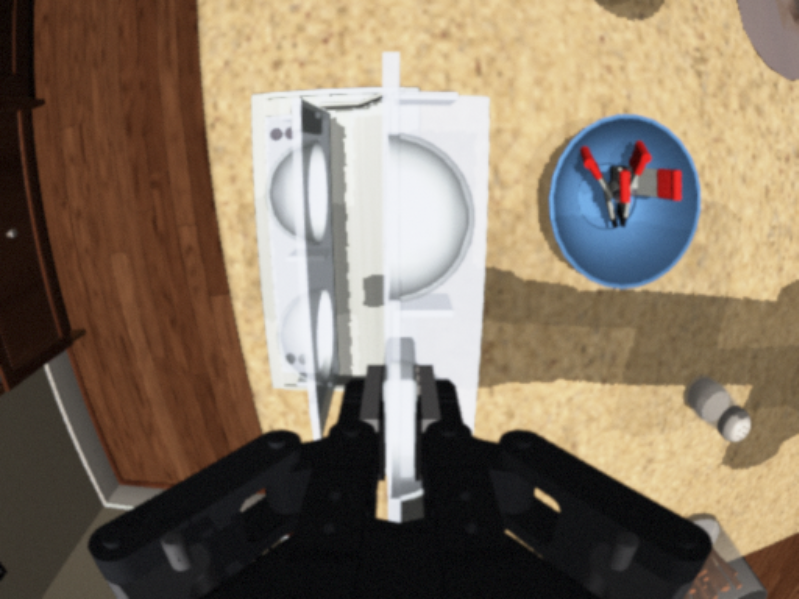

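Run:
```python
from h import *
T=np.load("pics/m1.npy")
for u in ((383,53),(399,53)):
    P=onplane(T,np.array(u)/1.5625,.233)[:2]-SO; print(P@EX,P@EY)
p=pos(); pre=p[:2]
z0=.107+.006
up(z0+.03,.12); up(z0+.002,.04); print(bot.read_ft_force())
t=SO-.012*EX   # tab mid about -5 mm from joint face
print(bot.move_linear([*(SO-.025*EX),z0+.002],.05,until_force=12),pos(),bot.read_ft_force())
print(bot.move_linear([*t,z0+.002],.03,until_force=10),pos(),bot.read_ft_force(),bot.read_clock())
```

```text
-0.05039438175986395 -0.10861985349901986
-0.05511662462145864 -0.10859092944656569
[-0.52641206 -0.88674675 -2.43927264]
False [ 0.64859968 -0.00467639  0.11472992] [ 0.15318329  0.53334308 -1.84244317]
False [ 0.66096046 -0.00572711  0.11476512] [-4.73032468  0.17453653 -0.29270563] 90.2833
```

Run:
```python
from h import *
z=pos()[2]
for d in (-.010,-.008,-.006,-.004,-.002,0):
    hit=bot.move_linear([*(SO+d*EX),z],.02,until_force=15); f=bot.read_ft_force(); m=bot.read_moment()
    print(d,hit,((pos()[:2]-SO)@EX).round(4),np.round(f,1),np.round(m,2))
    if hit: break
snap("m2"); print(bot.read_clock())
cv2.imwrite("pics/m2v.png",cv2.resize(cv2.imread("pics/m2.png"),None,fx=1.56,fy=1.56))
```

```text
-0.01 False -0.0128 [-10.5   0.1   3.7] [ 0.14  2.04 -0.01]
-0.008 False -0.0126 [-15.    0.9   6.4] [0.18 3.04 0.  ]
-0.006 False -0.0126 [-20.1   1.4  10.7] [ 0.22  4.02 -0.08]
-0.004 False -0.0124 [-26.    1.1  14.7] [0.24 5.13 0.03]
-0.002 False -0.0123 [-29.8   1.3  17.9] [0.28 6.25 0.07]
0 False -0.0122 [-34.9   1.6  21.9] [0.35 7.39 0.02]
91.8333
```

View pics/m2v.png

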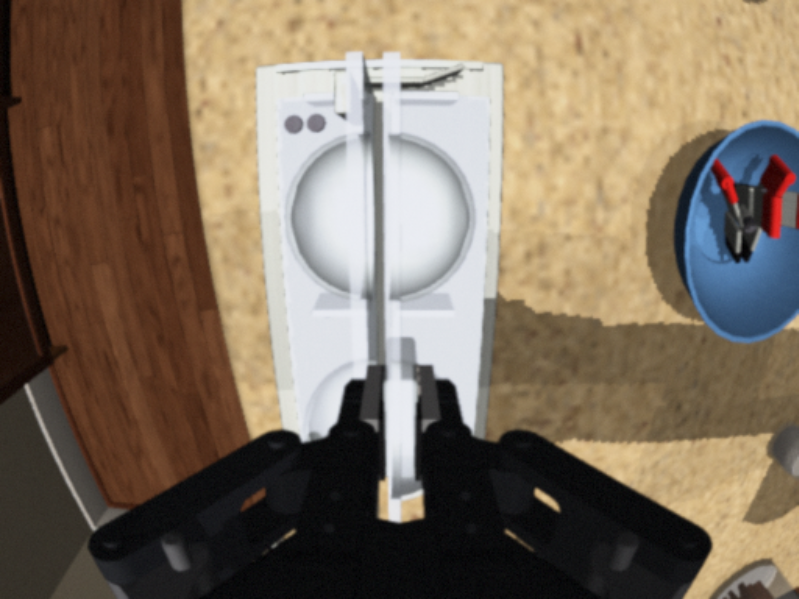

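Run:
```python
from h import *
p=pos(); bot.move_linear([*(SO-.015*EX),p[2]],.05); print(np.round(bot.read_ft_force(),1))
print(bot.move_linear([*(SO-.015*EX),p[2]-.004],.02,until_force=4),pos(),np.round(bot.read_ft_force(),1))
bot.set_gripper(.35); up(.1215,.05); bot.set_gripper(0,60); print(bot.read_gripper_width()*.085,bot.read_finger_force(),np.round(bot.read_ft_force(),1))
z=pos()[2]
for d in (-.012,-.009,-.007,-.005,-.003,-.001,.001):
    bot.move_linear([*(SO+d*EX),z],.03); f=np.array(bot.read_ft_force()); 
    print(d,((pos()[:2]-SO)@EX).round(4),np.round(f,1),np.round(bot.read_moment(),2))
    if f[:2]@EX<-12: break
print(bot.read_clock())
```

```text
[ 1.  -0.  -2.9]
True [ 0.66059701 -0.00577816  0.11321706] [-1.8 -0.2  5. ]
0.008708138770741832 60.22265911102295 [-0.7  0.1 -3. ]
-0.012 -0.0119 [ 0.5 -0.2 -2.7] [ 0.01 -0.04 -0.01]
-0.009 -0.0088 [ 0.3  0.  -2.4] [-0.06  0.01  0.04]
-0.007 -0.0073 [-0.8 -0.1 -1.9] [0.07 0.21 0.08]
-0.005 -0.0064 [-5.3 -0.2 -0.9] [0.12 1.3  0.15]
-0.003 -0.0064 [-9.5  0.5  3.1] [0.15 2.23 0.14]
-0.001 -0.0064 [-14.9  -0.1   4.2] [0.2  3.28 0.11]
95.275
```

Run:
```python
from h import *
p=pos(); bot.move_linear([*(SO-.006*EX),p[2]],.05)
print(bot.move_linear([*(SO-.006*EX),p[2]-.004],.02,until_force=6),pos(),np.round(bot.read_ft_force(),1))
bot.set_gripper(.35); bot.wait(.3); up(.27)
bot.move_pose([.62,.05,.27],quat(A)); snap("n1"); print(bot.read_clock())
bot.move_pose([.60,.24,.26],quat(A)); snap("n2")
cv2.imwrite("pics/n1v.png",cv2.resize(cv2.imread("pics/n1.png")[:300,60:400],None,fx=2.0,fy=2.0,interpolation=cv2.INTER_CUBIC))
```

```text
True [ 0.66720742 -0.00617657  0.11962044] [-0.6  0.2  4.5]
97.975
```

View pics/n1v.png

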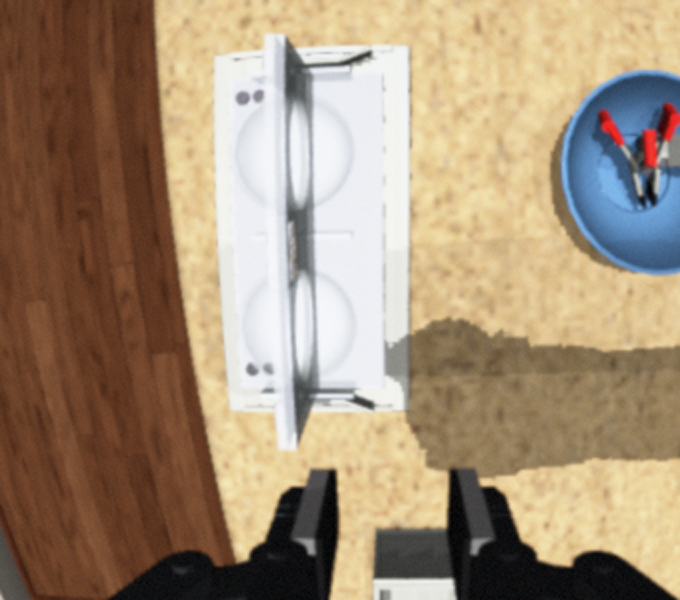

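```bash
cat >> h.py <<'E'
def hq(side): # tool horizontal; side=+1: at +y end pointing -EY
    z=np.array([*(-side*EY),0]); y=np.array([*(-side*EX),0]); x=np.cross(y,z)
    q=R.from_matrix(np.array([x,y,z]).T).as_quat(); return [q[3],q[0],q[1],q[2]]
E
python3 - <<'E'
from h import *
for side in (1,-1):
    for dy,z in ((.088,.155),(.088,.23),(.16,.155),(.16,.23)):
        g=SO+EY*side*dy   # grasp point
        t=[*(g-side*EY*.0187),z]; q=bot.solve_ik(t,hq(side)); print(side,dy,z,None if q is None else np.round(q,2))
# parked clips via red blobs, n2 and f2,f1
for n in ("n2","f1","f2"):
    T=np.load(f"pics/{n}.npy"); hsv=cv2.cvtColor(cv2.imread(f"pics/{n}.png"),cv2.COLOR_BGR2HSV)
    m=(((hsv[...,0]<8)|(hsv[...,0]>172))&(hsv[...,1]>180)&(hsv[...,2]>110)).astype(np.uint8)
    c,l,s,ce=cv2.connectedComponentsWithStats(m)
    for i in range(1,c):
        if s[i][4]>25:
            a=onplane(T,ce[i],.112)[:2]-PR; b=onplane(T,ce[i],.016)[:2]-PR
            if abs(a[0])<.12 and abs(a[1])<.12: print(n,s[i][4],ce[i].round(),"rim",(a@EX).round(3),(a@EY).round(3),"floor",(b@EX).round(3),(b@EY).round(3))
im=cv2.imread("pics/n2.png"); T=np.load("pics/n2.npy"); u=proj(T,np.array([*PR,.08]))[0].astype(int); print(u)
cv2.imwrite("pics/n2v.png",cv2.resize(im[max(0,u[1]-90):u[1]+90,max(0,u[0]-130):u[0]+110],None,fx=3.2,fy=3.2,interpolation=cv2.INTER_CUBIC))
E
```

```text
1 0.088 0.155 None
1 0.088 0.23 None
1 0.16 0.155 None
1 0.16 0.23 None
-1 0.088 0.155 None
-1 0.088 0.23 None
-1 0.16 0.155 None
-1 0.16 0.23 None
n2 79 [231. 228.] rim 0.082 -0.025 floor 0.091 0.021
n2 75 [262. 228.] rim 0.047 -0.025 floor 0.045 0.02
n2 102 [325. 233.] rim -0.023 -0.017 floor -0.048 0.03
n2 51 [288. 230.] rim 0.019 -0.023 floor 0.008 0.023
n2 74 [284. 293.] rim 0.02 0.065 floor 0.008 0.14
f1 307 [153. 183.] rim 0.016 -0.016 floor 0.052 0.012
f1 174 [186. 180.] rim -0.02 -0.019 floor 0.004 0.009
f1 91 [160. 241.] rim 0.018 0.054 floor 0.054 0.105
f1 124 [191. 247.] rim -0.019 0.061 floor 0.005 0.115
f2 243 [107. 159.] rim -0.014 -0.01 floor 0.04 0.01
f2 280 [ 83. 151.] rim 0.018 -0.02 floor 0.082 -0.004
f2 223 [ 93. 216.] rim 0.018 0.059 floor 0.081 0.101
f2 98 [120. 219.] rim -0.019 0.061 floor 0.033 0.104
[300 234]
```

View pics/n2v.png

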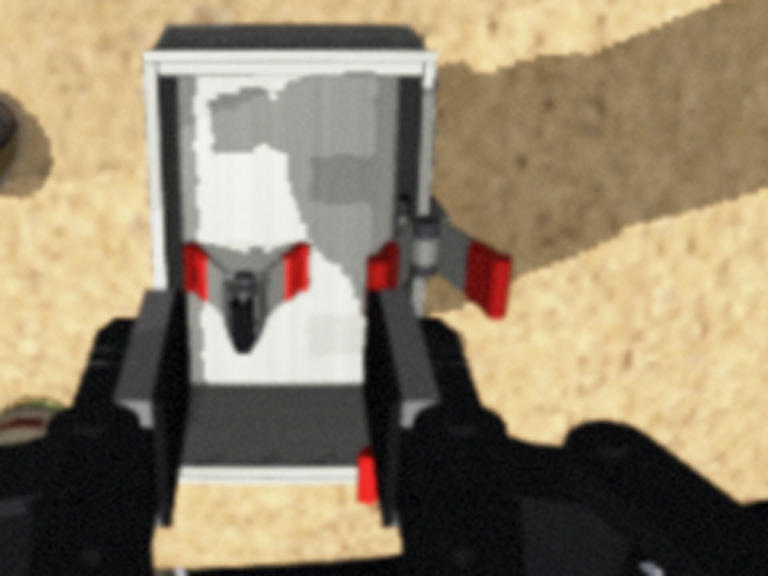

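```bash
cat >> h.py <<'E'
def tq(tau): # tool tilted by tau from straight down (orientation A), pointing towards -EY
    z=np.array([*(-np.sin(tau)*EY),-np.cos(tau)]); y=np.array([*(-EX),0]); x=np.cross(y,z)
    q=R.from_matrix(np.array([x,y,z]).T).as_quat(); return [q[3],q[0],q[1],q[2]]
def tdir(tau): return np.array([*(-np.sin(tau)*EY),-np.cos(tau)])
E
python3 - <<'E'
from h import *
for nm,o,zr,ys in (("mould",SO,.155,(-.09,-.045,.045,.09)),("pan",PR,.115,(-.06,-.02,.02,.06))):
  for dy in ys:
    r=[]
    for t in range(-60,95,5):
        tau=np.radians(t); g=np.array([*(o+EY*dy),zr])
        ok=all(bot.solve_ik(g+[0,0,h]+tdir(tau)*.0187,tq(tau)) is not None for h in (0,.05))
        r.append((t,ok))
    print(nm,dy,[t for t,k in r if k])
E
```

```text
mould -0.09 [-60, -55, -50, -45, -40, -35, -30, -25, -20, -15, -10, -5, 0, 5, 10, 15, 20, 25, 30, 35, 40, 45, 50, 55, 60, 65, 70, 75, 80, 85]
mould -0.045 [-60, -55, -50, -45, -40, -35, -30, -25, -20, -15, -10, -5, 0, 5, 10, 15, 20, 25, 30, 35, 40, 45, 50, 55, 60, 65, 70, 75, 80]
mould 0.045 [-60, -55, -50, -45, -40, -35, -30, -25, -20, -15, -10, -5, 0, 5, 10, 15, 20, 25, 30, 35, 40, 45, 50, 55, 60, 65, 70, 75]
mould 0.09 [-60, -55, -50, -45, -40, -35, -30, -25, -20, -15, -10, -5, 0, 5, 10, 15, 20, 25, 30, 35, 40, 45, 50, 55, 60, 65, 70]
pan -0.06 [-60, -55, -50, -45, -40, -35, -30, -25, -20, -15, -10, -5, 0, 5, 10, 15, 20, 25, 30, 35, 40, 45, 50, 55, 60, 65]
pan -0.02 [-60, -55, -50, -45, -40, -35, -30, -25, -20, -15, -10, -5, 0, 5, 10, 15, 20, 25, 30, 35, 40, 45, 50, 55, 60]
pan 0.02 [-60, -55, -50, -45, -40, -35, -30, -25, -20, -15, -10, -5, 0, 5, 10, 15, 20, 25, 30, 35, 40, 45, 50, 55]
pan 0.06 [-60, -55, -50, -45, -40, -35, -30, -25, -20, -15, -10, -5, 0, 5, 10, 15, 20, 25, 30, 35, 40, 45]
```

```bash
cat >> h.py <<'E'
def reds(n,z=.154,o=SO):
    T=np.load(f"pics/{n}.npy"); hsv=cv2.cvtColor(cv2.imread(f"pics/{n}.png"),cv2.COLOR_BGR2HSV)
    m=(((hsv[...,0]<8)|(hsv[...,0]>172))&(hsv[...,1]>170)&(hsv[...,2]>100)).astype(np.uint8)
    c,l,s,ce=cv2.connectedComponentsWithStats(m)
    for i in range(1,c):
        a=onplane(T,ce[i],z)[:2]-o
        if s[i][4]>25 and abs(a[0])<.13 and abs(a[1])<.15: print(n,s[i][4],ce[i].round(),(a@EX).round(3),(a@EY).round(3))
E
python3 - <<'E'
from h import *
up(.27)
bot.set_gripper(1.0,60)
approach(slot(2),.082); print(np.round(bot.read_ft_force(),1))
for r in squeeze(.082,[.047,.038,.028,.021]): print(r)
print(place(SO-EY*.085,.123,end=.044)); up(.24)
snap("q1"); reds("q1"); print(bot.read_clock())
E
```

```text
[0.3 0.1 0.1]
(0.047, 0.047, np.float64(13.5), [-0.1, -0.0, -1.0])
(0.038, 0.0383, np.float64(16.4), [0.9, -0.1, -0.4])
(0.028, 0.0283, np.float64(19.3), [0.4, -1.0, 0.3])
(0.021, 0.0216, np.float64(21.3), [-0.0, -0.5, 0.4])
[-0.2, -0.6, 0.6]
q1 261 [235. 196.] 0.017 -0.085
q1 199 [278. 198.] -0.018 -0.083
111.7333
```

Clamped cleanly at −0.085. Next the second one, then a look.

Run:
```python
from h import *
approach(slot(0),.082,z=.22); print(np.round(bot.read_ft_force(),1))
for r in squeeze(.082,[.047,.038,.028,.021]): print(r)
print(place(SO-EY*.045,.123,end=.044,z=.22)); up(.24)
snap("q2"); reds("q2"); print(bot.read_clock())
bot.move_pose([*(PR+EX*.068-EY*.02),.27],quat(A)); bot.wait(.2); snap("q3"); reds("q3",.016,PR); print(bot.read_clock())
up(.22); snap("q4"); reds("q4",.016,PR)
a=cv2.imread("pics/q2.png")[60:260,120:420]; b=cv2.imread("pics/q4.png")[60:260,120:420]
cv2.imwrite("pics/q24.png",cv2.resize(np.hstack([a,b]),None,fx=1.33,fy=1.33,interpolation=cv2.INTER_CUBIC))
```

```text
[ 0.  -0.3  0.3]
(0.047, 0.0472, np.float64(13.5), [0.3, -0.1, -0.2])
(0.038, 0.0382, np.float64(16.4), [-0.1, -0.8, -0.5])
(0.028, 0.0285, np.float64(19.1), [-0.6, 0.3, -1.0])
(0.021, 0.0213, np.float64(21.2), [-0.5, 0.3, 0.2])
[-0.4, 0.8, 1.5]
q2 384 [235. 146.] 0.016 -0.085
q2 381 [277. 146.] -0.017 -0.085
q2 247 [235. 195.] 0.017 -0.045
q2 242 [277. 195.] -0.018 -0.045
125.5583
q3 101 [240. 184.] 0.091 0.021
q3 85 [273. 185.] 0.046 0.021
127.15
q4 119 [238. 197.] 0.091 0.021
q4 105 [275. 196.] 0.045 0.021
```

View pics/q24.png

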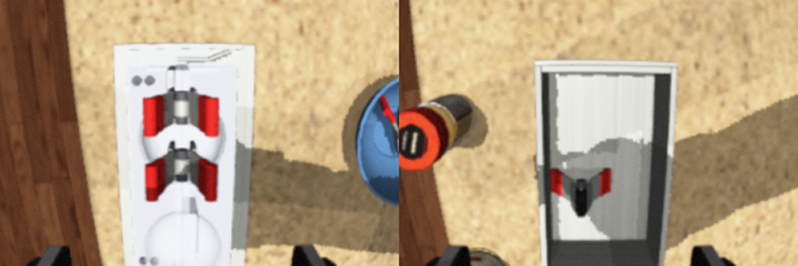

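Run:
```python
from h import *
g=PR+EX*.062+EY*.068
bot.set_gripper(.036/.085,40)
bot.move_linear([*g,.21],.2); bot.move_linear([*g,.03],.12)
hit=bot.move_linear([*g,.003],.02,until_force=4); z=pos()[2]; print(hit,z,np.round(bot.read_ft_force(),1))
bot.move_linear([*g,z+.0025],.03)
bot.set_gripper(0,40); print("w",bot.read_gripper_width()*.085,bot.read_finger_force(),np.round(bot.read_ft_force(),1))
up(z+.03,.08); print("w",bot.read_gripper_width()*.085,bot.read_finger_force())
snap("r1"); reds("r1",.046,PR); print(bot.read_clock())
```

```text
True 0.03419136594391141 [-2.5 -1.4  6.2]
w 9.066338999179741e-05 0.0 [-0.2  0.9 -0.1]
w 0.00015035176066223539 0.0
r1 415 [213. 146.] 0.087 0.016
r1 433 [282. 145.] 0.048 0.016
132.0333
```

Run:
```python
from h import *
for z in (.016,.022,.03): print(z); reds("q4",z,PR); reds("r1",z,PR)
T4=np.load("pics/q4.npy");T1=np.load("pics/r1.npy");Tn=np.load("pics/n2.npy");T3=np.load("pics/q3.npy")
for l in ([(T3,(240.1,184)),(Tn,(231,228))],[(T3,(273,185)),(Tn,(262,228))],[(T4,(238,197)),(T1,(213,146))],[(T4,(275,196)),(T1,(282,145))]):
    x,e=tri(l); d=x[:2]-PR; print((d@EX).round(4),(d@EY).round(4),x[2].round(4),e.round(4))
print(((pos()[:2]-PR)@EX,(pos()[:2]-PR)@EY),pos())
a=cv2.imread("pics/r1.png")[20:300,120:400]
cv2.imwrite("pics/r1v.png",cv2.resize(a,None,fx=2.1,fy=2.1,interpolation=cv2.INTER_CUBIC))
```

```text
0.016
q4 119 [238. 197.] 0.091 0.021
q4 105 [275. 196.] 0.045 0.021
r1 415 [213. 146.] 0.091 0.021
r1 433 [282. 145.] 0.045 0.021
0.022
q4 119 [238. 197.] 0.091 0.019
q4 105 [275. 196.] 0.046 0.019
r1 415 [213. 146.] 0.09 0.02
r1 433 [282. 145.] 0.046 0.02
0.03
q4 119 [238. 197.] 0.09 0.016
q4 105 [275. 196.] 0.046 0.016
r1 415 [213. 146.] 0.089 0.019
r1 433 [282. 145.] 0.046 0.019
0.0904 0.0196 0.0178 0.0004
0.045 0.0232 0.0105 0.0005
0.0906 0.0212 0.0176 0.0001
0.0449 0.0214 0.0135 0.0002
(np.float64(0.06199060395316853), np.float64(0.06804990848515884)) [0.62091886 0.38937633 0.06458439]
```

View pics/r1v.png

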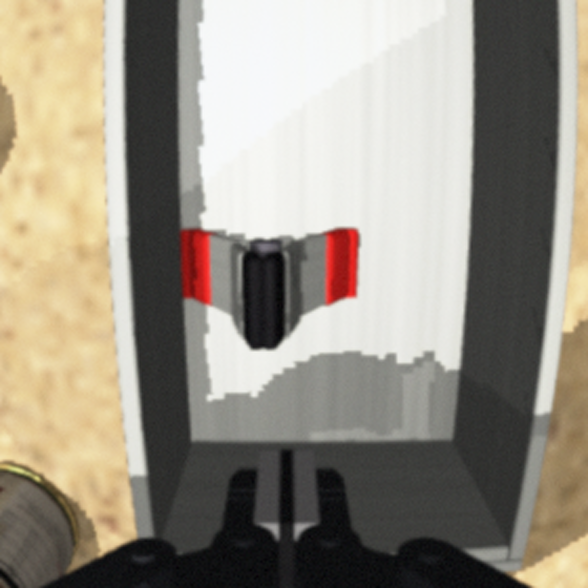

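Run:
```python
from h import *
g=PR+EX*.067+EY*.021
up(.12); bot.set_gripper(.034/.085,40)
bot.move_linear([*g,.12],.2)
hit=bot.move_linear([*g,.042],.06,until_force=5); print(hit,pos(),np.round(bot.read_ft_force(),1))
bot.set_gripper(0,40); print("w",bot.read_gripper_width()*.085,bot.read_finger_force(),np.round(bot.read_ft_force(),1))
up(.16,.12); bot.wait(.1); print("w",bot.read_gripper_width()*.085,bot.read_finger_force(),np.round(bot.read_ft_force(),1)); print(bot.read_clock())
```

```text
True [0.6198342  0.34169581 0.04223361] [-0.4  0.7  0.7]
w 0.009603088355175489 38.88847857713699 [ 0.3 -0.7 -0.2]
w 0.008964795028105921 38.899494633078575 [-0.3  0.9  0.4]
136.1333
```

Run:
```python
from h import *
tau=np.radians(55); G=np.array([.44,.31,.10])
print([k and 1 or 0 for k in (bot.solve_ik(list(np.array([G[0],G[1],z])+tdir(tau)*.0187),tq(tau)) is not None for z in (.1,.04))])
p=pos(); bot.move_linear([.44,.31,.17],.25)
bot.move_pose(list(G+tdir(tau)*.0187),tq(tau))
e=G.copy(); e[2]=.045; bot.move_linear(list(e+tdir(tau)*.0187),.1)
e[2]=.028; hit=bot.move_linear(list(e+tdir(tau)*.0187),.03,until_force=2.5); print(hit,pos()-tdir(tau)*.0187,np.round(bot.read_ft_force(),1),bot.read_gripper_width()*.085)
bot.set_gripper(.5); bot.wait(.4); print(pos())
p=pos(); bot.move_linear([*(p[:2]+EY*.03),p[2]+.06],.15)
bot.set_gripper(1.0); c=np.array([.44,.31]); bot.move_pose([*c,.24],quat(A)); bot.wait(.1); snap("t1"); reds("t1",.011,c)
bot.move_pose([c[0],c[1]-.07,.22],quat(A)); snap("t2"); reds("t2",.011,c)
print(bot.read_clock())
```

```text
[1, 1]
True [0.4402069  0.31003164 0.03930951] [ 0.  -0.4  3.1] 0.009912817943999138
[0.43880465 0.29475236 0.0281554 ]
t1 83 [271. 136.] -0.02 -0.029
t1 83 [236. 138.] 0.024 -0.027
t2 67 [277. 196.] -0.021 -0.027
t2 66 [240. 198.] 0.024 -0.024
142.3333
```

Run:
```python
from h import *
c0=np.array([.44,.31])
for n in ("t1","t2"):
    T=np.load(f"pics/{n}.npy"); im=cv2.imread(f"pics/{n}.png"); hsv=cv2.cvtColor(im,cv2.COLOR_BGR2HSV)
    for nm,m in (("red",((hsv[...,0]<8)|(hsv[...,0]>172))&(hsv[...,1]>170)&(hsv[...,2]>100)),("black",hsv[...,2]<50),("grey",(hsv[...,1]<50)&(hsv[...,2]>=50))):
        c,l,s,ce=cv2.connectedComponentsWithStats(m.astype(np.uint8))
        for i in range(1,c):
            a=onplane(T,ce[i],.011)[:2]-c0
            if 15<s[i][4]<3000 and abs(a[0])<.06 and abs(a[1])<.09: print(n,nm,s[i].tolist(),(a@EX).round(3),(a@EY).round(3))
```

```text
t1 red [266, 129, 11, 16, 83] -0.02 -0.029
t1 red [231, 131, 12, 15, 83] 0.024 -0.027
t1 black [253, 173, 6, 9, 41] -0.001 0.024
t1 grey [241, 145, 27, 31, 290] 0.0 0.001
t2 red [272, 190, 10, 14, 67] -0.021 -0.027
t2 red [235, 193, 13, 13, 66] 0.024 -0.024
t2 black [259, 226, 5, 12, 40] -0.001 0.023
t2 grey [245, 205, 28, 29, 294] 0.001 0.002
```

Run:
```python
from h import *
c0=np.array([.44,.31]); tg=np.radians(-15); tf=np.radians(70)
rot=lambda t:R.from_quat(np.array(tq(t))[[1,2,3,0]]).as_matrix()
gy=-.032; zt=.0075
gx=c0+EX*.0015+EY*gy
# TCP so that grasp axis passes clip mid-height at gy
G=np.array([*gx,.011])-tdir(tg)*.0140   # grasp point 14 mm up the tool axis
TC=G+tdir(tg)*.0187; print("TCP",TC,"G",G)
P=np.array([*(c0+EX*.0010+EY*(gy+.036)),.011]); pt=rot(tg).T@(P-TC)
tgt=np.array([*(SO+EY*.068),.126]); F=tgt-rot(tf)@pt
print("F",F,[bot.solve_ik(list(F+[0,0,h]),tq(tf)) is not None for h in (0,.06)], bot.solve_ik(list(F-tdir(tf)*.08),tq(tf)) is not None)
save(F=F.tolist())
bot.set_gripper(.9,60); bot.move_pose(list(TC-tdir(tg)*.10),tq(tg)); 
hit=bot.move_linear(list(TC),.08,until_force=6); print(hit,pos(),np.round(bot.read_ft_force(),1))
for w in (.06,.05,.04,.03,.021):
    bot.set_gripper(w/.085,60); print(w,(bot.read_gripper_width()*.085).round(4),bot.read_finger_force(),np.round(bot.read_ft_force(),1))
bot.move_linear(list(TC+np.array([0,0,.15])),.15); print(bot.read_gripper_width()*.085,bot.read_finger_force(),np.round(bot.read_ft_force(),1),bot.read_clock())
snap("u1")
T=np.load("pics/u1.npy"); hsv=cv2.cvtColor(cv2.imread("pics/u1.png"),cv2.COLOR_BGR2HSV)
m=(((hsv[...,0]<8)|(hsv[...,0]>172))&(hsv[...,1]>170)&(hsv[...,2]>100)).astype(np.uint8)
c,l,s,ce=cv2.connectedComponentsWithStats(m)
print([(s[i].tolist()) for i in range(1,c) if s[i][4]>30])
```

```text
TCP [0.43894273 0.27919807 0.00646015] G [0.43854148 0.27437481 0.02452296]
F [0.67930952 0.0533963  0.16025551] [True, True] False
False [0.43934374 0.27922793 0.0068893 ] [-0.2  0.1 -0.5]Traceback (most recent call last):
  File "<stdin>", line 16, in <module>
AttributeError: 'float' object has no attribute 'round'
```

Run:
```python
from h import *
TC=pos()
for w in (.06,.05,.04,.03,.021):
    bot.set_gripper(w/.085,60); print(w,round(bot.read_gripper_width()*.085,4),bot.read_finger_force(),np.round(bot.read_ft_force(),1))
bot.move_linear(list(TC+np.array([0,0,.15])),.15); print(bot.read_gripper_width()*.085,bot.read_finger_force(),np.round(bot.read_ft_force(),1),bot.read_clock())
snap("u1")
T=np.load("pics/u1.npy"); hsv=cv2.cvtColor(cv2.imread("pics/u1.png"),cv2.COLOR_BGR2HSV)
for nm,m in (("r",((hsv[...,0]<8)|(hsv[...,0]>172))&(hsv[...,1]>170)&(hsv[...,2]>100)),):
    c,l,s,ce=cv2.connectedComponentsWithStats(m.astype(np.uint8))
    for i in range(1,c):
        if s[i][4]>20: print(nm,s[i].tolist(),ce[i].round(1),"tool xyz on plane through TCP-5mm:",[])
inv=np.linalg.inv(np.array(W["hand_eye"]))
for p in ((0,.01,-.005),(0,-.01,-.005),(-.036,0,-.005),(-.065,.01,-.005)):
    # tool-frame points into image
    pc=inv@np.array([*p,1]); print(p,proj(np.eye(4),pc[:3]).round(1))
```

```text
0.06 0.0604 0.0 [-0.2 -0.4  0.9]
0.05 0.0501 13.19254383444786 [-0.9 -2.2  7.3]
0.04 0.0403 17.761968970298767 [-1.4 -3.  12. ]
0.03 0.0306 20.869294703006744 [-1.9 -3.9 18.3]
0.021 0.0214 23.584156036376953 [-1.7 -4.7 20.5]
0.021291792940794446 20.82949787378311 [-0.9 -0.2 -0.1] 147.2667
r [264, 256, 14, 25, 246] [271.1 267.6] tool xyz on plane through TCP-5mm: []
r [236, 259, 18, 25, 254] [244.5 270.5] tool xyz on plane through TCP-5mm: []
(0, 0.01, -0.005) [[274.8 250.5]]
(0, -0.01, -0.005) [[237.2 250.5]]
(-0.036, 0, -0.005) [[256.1 302.6]]
(-0.065, 0.01, -0.005) [[271.6 335.8]]
```

Run:
```python
from h import *
tf=np.radians(70); F=np.array(load()["F"])
bot.move_pose(list(F+[0,0,.06]),tq(tf)); bot.wait(.2); print(pos()-F,bot.read_finger_force(),bot.read_gripper_width()*.085)
bot.move_linear(list(F+[0,0,.02]),.1); print(np.round(bot.read_ft_force(),1))
hit=bot.move_linear(list(F),.03,until_force=3.5); print(hit,pos()-F,np.round(bot.read_ft_force(),1),bot.read_clock())
```

```text
[-7.13228209e-05 -6.97928531e-05  6.14916062e-02] 21.010602414608 0.02185926802389412
[ 2.9 -1.6 -2.2]
True [ 0.00101313 -0.00024267  0.00825026] [ 3.2  0.3 -1.2] 149.7417
```

Run:
```python
from h import *
F=np.array(load()["F"])
for d in (.006,.004,.002,0,-.002):
    hit=bot.move_linear(list(F+[0,0,d]),.03,until_force=8); f=bot.read_ft_force(); print(d,hit,(pos()-F).round(4),np.round(f,1))
    if hit or f[2]>5: break
a=bot.camera("scene"); cv2.imwrite("pics/s9.png",cv2.cvtColor(a,cv2.COLOR_RGB2BGR))
print([(round(d["confidence"],2),np.round(d["bbox"]).astype(int).tolist()) for d in bot.search_frame("scene","clip_1")][:7])
for z in (.16,.123): print(fixcam("scene",[[*(SO+EY*y),z] for y in (-.085,-.045,.068)]).round(0).tolist())
```

```text
0.006 False [0.0003 0.     0.0058] [ 5.4 -0.  -1.7]
0.004 False [ 0.0003 -0.      0.0041] [ 5.2 -0.6 -0.2]
0.002 False [ 0.0003 -0.0001  0.002 ] [ 5.4 -0.2  1.2]
0 False [ 0.0003 -0.     -0.0001] [ 6.5 -0.6  1.3]
-0.002 False [ 0.0003  0.     -0.0016] [4.5 0.3 4.1]
[(0.69, [198, 185, 58, 36]), (0.51, [209, 180, 41, 36])]
[[265.0, 140.0], [254.0, 144.0], [221.0, 157.0]]
[[265.0, 151.0], [255.0, 155.0], [222.0, 168.0]]
```

Run:
```python
from h import *
F=np.array(load()["F"]); ex=np.array([*EX,0])
B=F+[0,0,.0005]
for d in (.001,.0025,.004):
    bot.move_linear(list(B+ex*d),.03); bot.wait(.1); f=np.array(bot.read_ft_force()); print(d,np.round(f,1))
    if f[0]<1.5: break
for w in (.026,.031,.036,.040,.043,.046,.050):
    bot.set_gripper(w/.085,60); print(w,round(bot.read_finger_force(),1),np.round(bot.read_ft_force(),1))
print(bot.read_clock())
```

```text
0.001 [ 3.4 -0.7 -1.1]
0.0025 [ 0.6  0.2 -0.3]
0.026 19.4 [-0.2 -0.5 -0. ]
0.031 18.0 [-0.   0.2 -0.7]
0.036 16.6 [-0.4  0.3  0. ]
0.04 15.1 [ 0.9 -0.7 -0.7]
0.043 0.9 [-1.9  0.6 -2. ]
0.046 0.8 [-1.7  0.7 -0.4]
0.05 0.2 [-0.8 -0.5 -1. ]
153.3417
```

Run:
```python
from h import *
bot.set_gripper(.9); p=pos(); bot.move_linear([p[0],p[1],p[2]+.055],.12)
bot.move_pose([*(SO+EY*.09),.27],quat(A)); bot.wait(.1); snap("v1"); reds("v1",.155)
bot.move_pose([*(SO+EY*.16-EX*.05),.27],quat(A)); snap("v2"); reds("v2",.155)
bot.move_pose([.56,-.03,.30],quat(A)); print("bowl",find_bowl()); snap("v3"); reds("v3",.155); 
B=np.array(find_bowl()[0][1]); reds("v3",.03,B)
for n in ("v1","v2"):
    T=np.load(f"pics/{n}.npy"); im=cv2.imread(f"pics/{n}.png"); hsv=cv2.cvtColor(im,cv2.COLOR_BGR2HSV); m=(hsv[...,2]<55)
    c,l,s,ce=cv2.connectedComponentsWithStats(m.astype(np.uint8))
    for i in range(1,c):
        a=onplane(T,ce[i],.095)[:2]-SO
        if 8<s[i][4]<1500 and abs(a[0])<.06 and abs(a[1])<.13: print(n,"dark",s[i].tolist(),(a@EX).round(3),(a@EY).round(3))
for t in ("scene",):
    bot.camera(t); print([(round(d["confidence"],2),np.round(d["bbox"]).astype(int).tolist()) for d in bot.search_frame(t,"clip_1")][:7])
    print([(round(d["confidence"],2),np.round(d["bbox"]).astype(int).tolist()) for d in bot.search_frame(t,"mould_front")][:3])
print(bot.read_clock())
```

```text
v1 300 [236.  30.] 0.016 -0.048
v1 291 [274.  30.] -0.017 -0.048
v1 309 [236. 159.] 0.016 0.065
v1 305 [273. 158.] -0.017 0.064
v2 249 [215.  75.] -0.016 0.062
v2 374 [177.  77.] 0.017 0.062
bowl [(0.88, array([ 0.4377, -0.0383]), np.float64(0.135), np.float64(0.137))]
v3 142 [161. 124.] -0.016 -0.087
v3 258 [132. 126.] 0.016 -0.087
v3 262 [134. 164.] 0.017 -0.047
v3 139 [164. 163.] -0.016 -0.047
v3 105 [143. 259.] 0.024 0.068
v3 83 [349. 119.] -0.011 -0.037
v3 110 [321. 123.] 0.031 -0.03
v3 113 [336. 136.] 0.008 -0.012
v3 186 [365. 134.] -0.036 -0.017
v1 dark [247, 9, 4, 8, 10] 0.006 -0.082
[(0.75, [258, 136, 14, 25]), (0.75, [215, 152, 16, 25]), (0.56, [306, 204, 19, 24]), (0.52, [249, 142, 14, 20]), (0.44, [304, 208, 18, 21])]
[(0.81, [209, 154, 74, 63])]
157.1667
```

Run:
```python
from cell import bot
print(bot.close_job())
```

```text
the job is handed in; nothing more can be done
None
```

I handed the job in with about 157 s of the 210 s used: the front half is flush against the back half, the three sound clips are clamped over both halves, and the two tired clips are in the bowl (one sound clip dropped into the pan on the way and was recovered); these are from my own camera and force readings, as the hand-in gave no verdict.

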